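# Roll a calibration-gas canister into its dock and couple it

## Task

The aluminium gas canister lies parked against the side of the low instrument module. Roll it across the bench, without picking it up, over the dock's near rubber strips, and stop it lying in the bed between the near and the far strips; its wall is thin, so press on it only lightly. Then slide the gas coupling steadily onto its valve until it has pushed the canister back against the end stop and seats there firmly, without forcing it; let go, and leave the other things on the bench alone.

Things in the scene. Friction and masses are not known exactly. Their poses are not given: they have to be found in the camera images.
- canister: Loose gas canister lying on its side: plain aluminium cylinder 89 mm in diameter, 190 mm long (-95 to +95 mm along its own x), then a shoulder and a brass valve stem 22 mm in diameter ending at x = +150 mm. Too thick to grip. Origin on its axis at mid-length, 44.5 mm above the bench. Own x: along the axis to the valve; it rolls about x. 0.5 to 0.95 kg; 5 to 10 N on its top is enough to roll it.
- valve_tip (a point): Centre of the flat end of the canister's valve stem, on its axis, 150 mm from the canister's origin.
- dock: Docking station fixed to the bench; origin on the bench under the middle of the bed; x along the docked canister to the gas module, y left, towards the parked canister, z up. Bed: half-round rubber strips along x, 5 mm high (8 mm radius), crests at y = -23 and +23 mm, x from -90 to -30 and 30 to 90 mm; the canister lies on the bench between them, axis at y = 0 (0.6 mm play).
- dock_mid (a point): Middle of the dock's bed, on the bench (dock x, y, z = 0). The end stop is a bracket 70 mm wide and high with a round rubber buffer, 30 mm, on a screw at axis height; its face is set anywhere from dock x = -106 to -94 mm, so the stopped canister's origin lies at dock x = -11 to +1 mm. The gas module, 126 mm high and 270 mm wide, has its front at dock x = 312 mm.
- degasser: Low beige instrument module fixed on the bench, 260 mm along its y, 400 mm along x, 110 mm high, origin under its centre; x parallel to the dock's x. The canister is parked 1 to 7 mm from its face at y = -130 mm, so no finger fits between them. As parked, its foot clears the end stop's buffer by 3 mm or more when it rolls straight across.
- coupling (a joint): Travel of the sliding coupling in m: 0 drawn back, growing as it slides along -x of the dock towards the canister, at most 0.075; it sits 0 to 0.012 at the start. It stays where it is left; friction about 2.5 N. 0.050 to 0.062, as the buffer is set, when the canister is at the end stop and the coupling is seated on it.
- cup_floor (a point): Centre of the floor of the coupling's cup, 44.5 mm above the bench, axes as the dock. The brass cup opens to dock -x, is 16 mm deep and 30 mm wide inside; the valve stem goes in and its tip meets this floor. Sliding the canister back takes 2 to 7 N; at the end stop the push rises clearly above that (10 to 15 N is a firm seat). At coupling travel 0 it lies at dock x = 201 mm.
- grip_tab (a point): Point in the middle of the coupling's upright black tab, 10 mm below its top: 12 mm thick along the dock's x, 34 mm wide along y, rising from 66 mm (top of the 40 mm square carriage) to 105 mm above the bench. It lies 26 mm along dock +x from the cup floor and slides with it.
- reservoir: Glass solvent bottle with blue cap, 86 x 175 mm, loose; leave alone. Origin under its centre.
- amber: Amber glass bottle, 60 x 115 mm, loose; leave alone. Origin under its centre.
- spanner: Steel spanner 150 mm long lying on the bench right of the dock; leave alone.
- valvecap: Grey protective valve cap, 28 x 22 mm, on the bench right of the dock; leave alone. Origin under its centre.
- vialrack: White rack 100 x 160 x 30 mm with small vials; leave alone. Origin under its centre.
- beaker: Glass beaker, 68 x 90 mm, near the amber bottle; leave alone. Origin under its centre.
- notebook: Blue notebook 150 x 210 x 14 mm; leave alone. Origin under its centre.

How it is judged:
By the outcome, as a careful person would: the job done as asked, in the order asked, and still so for the second after the job is handed in, with the robot touching nothing.
It also fails if it takes over 72 s, if anything falls off the work surface, if the arm or the gripper's body presses on something with over 40 N, if the wrist force passes 120 N, or if a joint passes its speed limit or range.

## Robot

A 6-joint arm with a two-finger parallel gripper is mounted at the origin on the work surface. World frame = base frame: x ahead of the robot, y to its left, z up, the work surface at z = 0. Lengths are in m, angles in rad, forces in N, time in s.
With the tool pointing down it reaches from about 0.35 to 0.975 m from the base axis. Payload 4.9 kg.
Tool frame: the origin (TCP) lies at the very end of the fingers, on their centre line; the grasp point (between the pads) lies 19 mm behind it; z points along the fingers, y is the line along which they close (so a half turn about z gives the same grasp; the last joint's range is limited). The gripper opens to 85 mm and grips with 20 to 120 N. Pads are 22 mm wide; open, the fingers measure 114 mm over their backs; the gripper's body (76 mm by 85 mm) begins 54 mm behind the grasp point. The pads swing forward as they close: fully open they stand 13 mm farther back than shut.
Start: joints at [-1.229, 0.053, 1.613, -0, 1.476, -0.119], TCP at [0.278, -0.56, 0.231] pointing down, gripper open.
Joint ranges: [-3.01, 3.01], [-1.01, 2.22], [0.06, 2.58], [-1.02, 4.17], [0.09, 2.62], [-3.14, 3.14]. Speed limits (rad/s): [2.57, 2.57, 3.14, 3.14, 3.14, 3.14].

## Interface

Orientations are given as a rotation vector (axis times angle).
In Python, from station import * gives the robot as it stands.
- The arm moves only by the shell command python3 -m crank 'ROWS' [OPENING] [FORCE]. ROWS is JSON, a list of rows, each an object with "offset": the shift along the tool's x, y, z in m, a list of three; "twist": the turn, a rotation vector about the tool's x, y, z in degrees, a list of three. In form: [{"offset": [x, y, z], "twist": [rx, ry, rz]}, ...]. A call has 1 to 20 rows; each row is the pose to reach, as a shift and turn from the pose commanded when the call began, along the tool's axes at that moment; what a row does not reach only later rows make up. A row lasts 1/8 s, in which the tool goes at most 62.5 mm and 10.7 degrees, less where a joint would pass 70% of its speed; a pose out of reach is approached as far as the arm can. A call with a gripper value outside its range is refused whole. OPENING is the opening, from 0 (shut) to 1 (fully open), set as the call begins (- or left out, the last holds). The fingers move at their own pace and stop on an object; FORCE is the grip in N (left out, the last holds). Time passes only in rows, so rows that repeat a pose let the fingers close. It gives the time, the measured TCP pose, the force, the opening and the grip force at its end, in the units of the state.
- get_obs(): the state, without advancing time (a new reading comes with each control period).
- get_image(name): name is "side" or "top" or "wrist"; returns the picture (420x560x3 uint8, red, green, blue); there is no depth.
- get_calibration(name): a dict with "intrinsics" (3x3 intrinsics, pixels), "world_from_camera" (4x4, takes a point from camera to world coordinates); the wrist camera has in their place "tool_from_camera" (4x4, takes a point from camera to tool coordinates, whose origin is the TCP and whose axes are the flange's). Camera axes: x right, y up, looking along -z (the intrinsics and any distortion apply to the point x, -y, -z); pixel columns grow to the right and rows downward; lengths in m; the calibration is good to about 2 mm. A picture is of the moment at which its call begins: read the wrist's pose just before it. get_calibration takes no time and is no camera call.
- finish_job(): hands the job in; it is judged then, once.
Trained networks look in the newest picture that a camera, given by its name, has taken for a name from the list of things; names that differ only in an ending like _2 or _b are one class to them, and where a whole thing is asked for, a point or a joint stands for the part that bears it (a point fixed in the world has none). Each returns a list of dicts, best first, with "confidence" (0 to 1); they miss things now and then, are a little off and sometimes report something else, mostly with a low value. They report only what shows in the picture. A call takes as long as a camera call.
- cut_out(query, camera): "region" (420x560 bool, what is visible of it) and "rect" ([centre column, centre row, width, height] in pixels, round what is visible of it).
The state is a dict: "t": time; "q": joint angles; "dq": joint speeds; "effort": joint torques, N m; "tool_pos": TCP position; "tool_rot": TCP orientation; "contact_force": force on the tool from outside, world axes, zero at the start; "wrist_torque": the same for the moment, N m; "opening": finger opening in m; "grip_force": force on a finger pad.
Only numpy, scipy, OpenCV 4.12 (cv2) and the standard library are available. Lean on these libraries where they do the work, as an engineer would, in place of code of your own. Each camera call takes 0.05 s, during which the arm holds its last target. There are 200 camera calls.

## Working session

There is one attempt and no reset: what is moved stays moved. The work goes in short steps, Python scripts to look and compute and a shell command to move; the robot and the scene stay as the last step left them, time stands still between calls to the robot, and variables do not carry over. Pictures are saved under pics/ and viewed, at most 10 in all, crops included, and the job is handed in when it is done.

```bash
ls; mkdir -p pics; python3 - <<'E'
from station import *
import cv2,numpy as np
o=get_obs();print({k:np.round(v,3).tolist() for k,v in o.items()})
a=get_image("top");b=get_image("side")
cv2.imwrite("pics/top.png",a[:,:,::-1]);cv2.imwrite("pics/side.png",b[:,:,::-1])
for c in("top","side","wrist"):
    print(c,{k:np.round(v,4).tolist() for k,v in get_calibration(c).items()})
for c in("top","side"):
    for n in("canister","valve_tip","dock","coupling","grip_tab","degasser","reservoir","amber","beaker"):
        r=cut_out(n,c)
        print(c,n,[(round(d["confidence"],2),np.round(d["rect"]).tolist()) for d in r[:2]])
print(get_obs()["t"])
E
```

```text
pics
{'t': 0.0, 'q': [-1.229, 0.053, 1.614, 0.0, 1.476, -0.119], 'dq': [0.001, 0.001, -0.001, 0.001, 0.0, -0.001], 'effort': [-0.002, -39.369, -37.017, -0.0, 0.007, -0.0], 'tool_pos': [0.278, -0.559, 0.23], 'tool_rot': [-3.057, -0.717, 0.0], 'contact_force': [0.534, -0.067, 0.173], 'wrist_torque': [-0.006, -0.025, 0.02], 'grip_force': 0.0, 'opening': 0.086}
top {'intrinsics': [[546.0277, 0.0, 279.7528], [0.0, 546.0277, 208.8686], [0.0, 0.0, 1.0]], 'world_from_camera': [[-0.0048, 0.9918, -0.1279, 0.3419], [-1.0, -0.0043, 0.0042, -0.0532], [0.0036, 0.128, 0.9918, 1.2751], [0.0, 0.0, 0.0, 1.0]]}
side {'intrinsics': [[382.6508, 0.0, 282.6322], [0.0, 382.6508, 205.8318], [0.0, 0.0, 1.0]], 'world_from_camera': [[-0.8954, 0.26, -0.3614, 0.1795], [-0.4451, -0.5145, 0.7329, 0.6191], [0.0046, 0.8171, 0.5765, 0.6111], [0.0, 0.0, 0.0, 1.0]]}
wrist {'intrinsics': [[311.9038, 0.0, 284.0126], [0.0, 311.9038, 212.4439], [0.0, 0.0, 1.0]], 'tool_from_camera': [[-0.0002, 0.9555, 0.2951, 0.0756], [1.0, 0.0002, -0.0001, -0.0003], [-0.0001, 0.2951, -0.9555, -0.1414], [0.0, 0.0, 0.0, 1.0]]}
top canister [(
[... 409 characters left out ...]
, (0.35, [331.0, 200.0, 34.0, 57.0])]
top amber [(0.9, [390.0, 214.0, 31.0, 26.0])]
top beaker [(0.45, [250.0, 121.0, 22.0, 54.0])]
side canister [(0.97, [250.0, 264.0, 104.0, 53.0])]
side valve_tip [(0.59, [247.0, 262.0, 108.0, 51.0]), (0.33, [203.0, 207.0, 40.0, 36.0])]
side dock [(0.6, [216.0, 215.0, 280.0, 154.0])]
side coupling [(0.6, [203.0, 207.0, 38.0, 39.0])]
side grip_tab [(0.88, [205.0, 208.0, 42.0, 41.0]), (0.62, [216.0, 215.0, 277.0, 148.0])]
side degasser [(0.57, [187.0, 326.0, 290.0, 189.0])]
side reservoir [(0.62, [289.0, 152.0, 24.0, 63.0])]
side amber [(0.85, [328.0, 170.0, 22.0, 42.0]), (0.24, [260.0, 202.0, 8.0, 13.0])]
side beaker [(0.67, [352.0, 198.0, 26.0, 38.0])]
1.0
```

```bash
python3 - <<'E'
import cv2
a=cv2.imread("pics/top.png");cv2.imwrite("pics/topc.png",cv2.resize(a[0:300,150:450],None,fx=2,fy=2,interpolation=cv2.INTER_CUBIC))
E
```

```text
(no output)
```

View pics/topc.png

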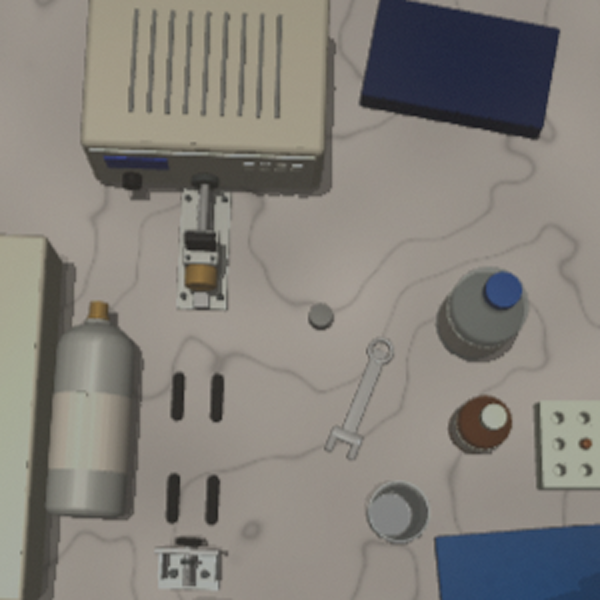

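View pics/side.png

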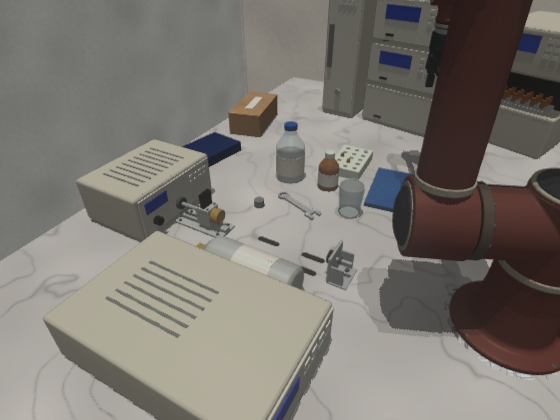

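The top crop shows the canister at the left, with its axis near crop column 95 and its valve tip near (98,303). The strips are at (178/217, 397) and (173/212, 498), the coupling cup and tab at (200,275) and (202,240), and the end stop at (190,560). The side view agrees with this layout.

```bash
cat > h.py <<'E'
from station import *
import cv2,numpy as np
from scipy.spatial.transform import Rotation as R
def cam(c,obs=None):
    k=get_calibration(c);K=np.array(k["intrinsics"])
    if c=="wrist":
        o=obs or get_obs();T=np.eye(4);T[:3,:3]=R.from_rotvec(o["tool_rot"]).as_matrix();T[:3,3]=o["tool_pos"]
        return K,T@np.array(k["tool_from_camera"])
    return K,np.array(k["world_from_camera"])
def p2w(c,uv,z,KT=None):
    K,T=KT or cam(c);uv=np.atleast_2d(uv).astype(float)
    d=np.c_[(uv[:,0]-K[0,2])/K[0,0],-(uv[:,1]-K[1,2])/K[1,1],-np.ones(len(uv))]@T[:3,:3].T
    return T[:3,3]+d*((z-T[2,3])/d[:,2])[:,None]
def w2p(c,X,KT=None):
    K,T=KT or cam(c);q=(np.atleast_2d(X)-T[:3,3])@T[:3,:3]
    return np.c_[K[0,0]*q[:,0]/-q[:,2]+K[0,2],K[1,1]*-q[:,1]/-q[:,2]+K[1,2]]
E
python3 - <<'E'
from h import *
a=cv2.imread("pics/top.png");g=a.max(2)
m=(g<60).astype(np.uint8);m[:170]=0;m[270:]=0;m[:,:225]=0;m[:,270:]=0
n,l,s,ce=cv2.connectedComponentsWithStats(m)
for i in range(1,n):
    if s[i,4]>40: print(s[i],ce[i],p2w("top",ce[i],.004).round(4))
P=np.array([p2w("top",ce[i],.004)[0] for i in range(1,n) if s[i,4]>100][:4])
print("mid",P.mean(0))
r=cut_out("canister","top")[0]["region"]
r2=cut_out("canister","side")[0]["region"]
K=cam("top")
for v in range(160,262,6):
    u=np.where(r[v])[0]
    if len(u): print(v,u.min(),u.max())
hsv=cv2.cvtColor(a,cv2.COLOR_BGR2HSV)
b=((hsv[...,0]>8)&(hsv[...,0]<22)&(hsv[...,1]>110)).astype(np.uint8)
n,l,s,ce=cv2.connectedComponentsWithStats(b)
for i in range(1,n):
    if s[i,4]>20: print("brass",s[i],ce[i])
E
```

```text
[236 187   6  23 113] [238.78761062 198.11504425] [[0.5318 0.0376 0.004 ]]
[256 188   6  23 108] [258.15740741 199.05555556] [[ 0.5294 -0.0079  0.004 ]]
[234 237   6  24 122] [236.28688525 248.52459016] [[0.4134 0.0429 0.004 ]]
[253 238   7  24 115] [255.9826087  249.59130435] [[ 0.4107 -0.0029  0.004 ]]
mid [0.47133186 0.01742189 0.004     ]
160 193 204
166 183 211
172 179 216
178 178 216
184 177 216
190 177 215
196 177 215
202 176 215
208 175 215
214 175 214
220 175 214
226 174 213
232 174 213
238 173 212
244 173 212
250 172 212
256 175 210
brass [ 467    0   93   59 3442] [513.3221964  27.3495061]
brass [243 132  15  10 129] [249.60465116 136.93023256]
brass [195 151   9   8  56] [198.80357143 154.85714286]
brass [381 199  24  24 281] [389.71174377 211.9430605 ]
```

```bash
python3 - <<'E'
from h import *
A=p2w("top",[[196.5,187],[192.2,250]],.0445);d=A[0]-A[1];print(A.round(4),"ang",np.degrees(np.arctan2(d[1],d[0])))
print("tip",p2w("top",[199.3,150.7],.053),"base", p2w("top",[192,259],.02),p2w("top",[192,258.5],.0445))
th=np.radians(-2.6);M=np.array([.4713,.0174,0]);ex=np.array([np.cos(th),np.sin(th),0]);ey=np.array([-ex[1],ex[0],0])
for p in (A[0],A[1],p2w("top",[199.3,150.7],.053)[0]): print("dock xy",(p-M)@ex,(p-M)@ey)
# tab and cup
t=cut_out("grip_tab","top")[0]; print(t["rect"])
print("cup front edge",p2w("top",[249.6,142],.0595),"tab top",p2w("top",[251,120],.105))
for tr in(0,.012): 
  x=M+ex*(.227-tr)+[0,0,.105];print("pred tab",tr,x,w2p("top",x))
E
```

```text
[[0.5518 0.1314 0.0445]
 [0.4083 0.1389 0.0445]] ang -3.0133467242521585
tip [[0.63450988 0.12493374 0.053     ]] base [[0.38900667 0.14289254 0.02      ]] [[0.38920631 0.13908209 0.0445    ]]
dock xy 0.07529123162923879 0.11751006349100641
dock xy -0.06848917136253306 0.11854735088211278
dock xy 0.158163811970245 0.11482672660273031
[250.3, 119.4, 20.1, 51.6]
cup front edge [[0.65278269 0.00963711 0.0595    ]] tab top [[0.69086868 0.00430763 0.105     ]]
pred tab 0 [0.69806632 0.0071026  0.105     ] [[249.74027313 116.83983247]]
pred tab 0.012 [0.68607867 0.00764696 0.105     ] [[249.48138934 122.1143304 ]]
```

```bash
cat >> h.py <<'E'
TH=np.radians(-2.6);M=np.array([.4713,.0174,0]);ex=np.array([np.cos(TH),np.sin(TH),0]);ey=np.array([-ex[1],ex[0],0])
def D(x,y,z): return M+ex*x+ey*y+np.array([0,0,z])
RD=np.c_[ex,-ey,[0,0,-1]]
def go(dock):  # offset/twist to dock-frame target, tool down with x along dock x
    o=get_obs();Rt=R.from_rotvec(o["tool_rot"]).as_matrix()
    print("offset mm",(1e3*Rt.T@(D(*dock)-o["tool_pos"])).round(1),"twist",np.degrees(R.from_matrix(Rt.T@RD).as_rotvec()).round(2))
def st():
    o=get_obs();p=o["tool_pos"]-M
    print("t",round(o["t"],2),"dock mm",(1e3*np.array([p@ex,p@ey,p[2]])).round(1),"F",np.round(o["contact_force"],1),"open",round(o["opening"],4),"grip",round(o["grip_force"],1))
E
python3 - <<'E'
from h import *
st();go((.011,.126,.2));go((.011,.126,.11))
E
```

```text
t 1.15 dock mm [-167.  -585.4  231.3] F [-0.1 -0.1 -0.1] open 0.0857 grip 0.0
offset mm [ 500.6 -535.9   31.3] twist [ 0.  0. 29.]
offset mm [ 500.6 -535.9  121.3] twist [ 0.  0. 29.]
```

```bash
python3 -m crank '[{"offset":[0.04,-0.043,0],"twist":[0,0,3]},{"offset":[0.08,-0.086,0],"twist":[0,0,6]},{"offset":[0.12,-0.129,0],"twist":[0,0,9]},{"offset":[0.16,-0.171,0],"twist":[0,0,12]},{"offset":[0.2,-0.214,0],"twist":[0,0,15]},{"offset":[0.24,-0.257,0],"twist":[0,0,18]},{"offset":[0.28,-0.3,0],"twist":[0,0,21]},{"offset":[0.32,-0.343,0],"twist":[0,0,24]},{"offset":[0.36,-0.386,0],"twist":[0,0,27]},{"offset":[0.4,-0.428,0],"twist":[0,0,29]},{"offset":[0.44,-0.47,0.01],"twist":[0,0,29]},{"offset":[0.48,-0.514,0.031],"twist":[0,0,29]},{"offset":[0.5006,-0.5359,0.06],"twist":[0,0,29]},{"offset":[0.5006,-0.5359,0.1],"twist":[0,0,29]},{"offset":[0.5006,-0.5359,0.121],"twist":[0,0,29]},{"offset":[0.5006,-0.5359,0.121],"twist":[0,0,29]}]' 0 20
python3 - <<'E'
from h import *
st();go((.011,.126,.11))
a=get_image("wrist");cv2.imwrite("pics/w1.png",a[:,:,::-1])
E
```

```text
t: 3.15
tool_pos: [0.4864, 0.1427, 0.1082]
tool_rot: [3.14, -0.071, -0.007]
contact_force: [0.8, 0.5, 0.2]
opening: 0.0001
grip_force: 0.0
t 3.15 dock mm [  9.3 125.9 108.2] F [0.8 0.5 0.2] open 0.0001 grip 0.0
offset mm [ 1.6 -0.1 -1.8] twist [0.05 0.26 0.02]
```

View pics/w1.png

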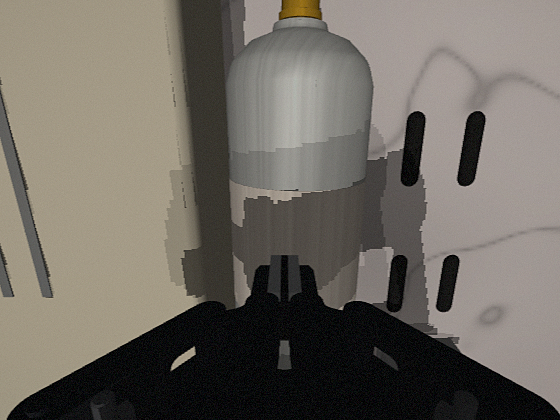

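The wrist view shows the shut fingertips at column ~285 and the canister axis at ~300, about 7 mm towards the dock. That matches the estimate, and the strips show at the right. Next I lower the fingers onto the canister.

```bash
python3 -m crank '[{"offset":[0.0015,0,0.01]},{"offset":[0.0015,0,0.015]},{"offset":[0.0015,0,0.017]},{"offset":[0.0015,0,0.017]}]'; python3 -m crank '[{"offset":[0,0,0.001]},{"offset":[0,0,0.001]}]'; python3 -m crank '[{"offset":[0,0,0.001]},{"offset":[0,0,0.001]}]';python3 -c "
from h import *
st()"
```

```text
t 3.2 dock mm [ 10.6 126.  110. ] F [ 0.1 -0.1  1. ] open -0.0 grip 0.0invalid input at $[0]: expected keys offset, twist
invalid input at $[0]: expected keys offset, twist
invalid input at $[0]: expected keys offset, twist
```

```bash
python3 -m crank '[{"offset":[0,0,0.01],"twist":[0,0,0]},{"offset":[0,0,0.017],"twist":[0,0,0]},{"offset":[0,0,0.0195],"twist":[0,0,0]},{"offset":[0,0,0.0195],"twist":[0,0,0]}]'|grep -E "pos|force"; python3 -m crank '[{"offset":[0,0,0.001],"twist":[0,0,0]},{"offset":[0,0,0.001],"twist":[0,0,0]}]'|grep -E "pos|force"; python3 -m crank '[{"offset":[0,0,0.001],"twist":[0,0,0]},{"offset":[0,0,0.001],"twist":[0,0,0]}]'|grep -E "pos|force";python3 -c "
from h import *
st()"
```

```text
tool_pos: [0.4879, 0.1428, 0.0907]
contact_force: [0.5, -0.1, 0.1]
grip_force: 0.0
tool_pos: [0.4881, 0.1428, 0.0899]
contact_force: [-0.0, 0.1, -0.2]
grip_force: 0.0
tool_pos: [0.4882, 0.1428, 0.089]
contact_force: [0.5, -0.7, 0.5]
grip_force: 0.2
t 4.2 dock mm [ 11.2 126.1  89. ] F [ 0.5 -0.7  0.5] open -0.0002 grip 0.2
```

```bash
for i in 1 2 3; do python3 -m crank '[{"offset":[0,0,0.0005],"twist":[0,0,0]},{"offset":[0,0,0.0005],"twist":[0,0,0]}]'|grep -E "pos|contact"; done
```

```text
tool_pos: [0.4882, 0.1429, 0.0888]
contact_force: [-1.7, -0.2, 4.6]
tool_pos: [0.4883, 0.143, 0.0888]
contact_force: [-2.8, 0.9, 6.5]
tool_pos: [0.4883, 0.1431, 0.0887]
contact_force: [-3.9, 0.5, 9.6]
```

```bash
python3 -m crank '[{"offset":[0,0.002,0],"twist":[0,0,0]},{"offset":[0,0.006,0],"twist":[0,0,0]},{"offset":[0,0.011,0],"twist":[0,0,0]},{"offset":[0,0.016,0],"twist":[0,0,0]},{"offset":[0,0.020,0],"twist":[0,0,0]},{"offset":[0,0.022,0],"twist":[0,0,0]},{"offset":[0,0.022,0],"twist":[0,0,0]}]'|grep -E "pos|contact"; python3 - <<'E'
from h import *
st();r=cut_out("canister","wrist");get_image("wrist");r=cut_out("canister","wrist")
print([(d["confidence"],d["rect"]) for d in r])
E
python3 -m crank '[{"offset":[0,0.002,0],"twist":[0,0,0]},{"offset":[0,0.006,0],"twist":[0,0,0]},{"offset":[0,0.011,0],"twist":[0,0,0]},{"offset":[0,0.016,0.0003],"twist":[0,0,0]},{"offset":[0,0.020,0.0006],"twist":[0,0,0]},{"offset":[0,0.022,0.0008],"twist":[0,0,0]},{"offset":[0,0.022,0.0008],"twist":[0,0,0]}]'|grep -E "pos|contact"
python3 - <<'E'
from h import *
st()
get_image("wrist");r=cut_out("canister","wrist")
print([(d["confidence"],d["rect"]) for d in r])
E
```

```text
tool_pos: [0.4872, 0.121, 0.0889]
contact_force: [-5.0, -0.1, 10.5]
t 5.83 dock mm [ 11.2 104.2  88.9] F [-5.  -0.1 10.5] open -0.0003 grip 5.3
[(0.61, [281.8, 186.3, 162.5, 369.4])]
tool_pos: [0.4861, 0.0986, 0.088]
contact_force: [-4.5, -0.3, 10.4]
t 6.85 dock mm [11.1 81.8 88. ] F [-4.5 -0.3 10.4] open 0.0001 grip 5.4
[(0.92, [259.9, 186.6, 166.7, 368.8])]
```

```bash
cat >> h.py <<'E'
def can():
    o=get_obs();get_image("wrist");d=cut_out("canister","wrist")
    if not d: print("none");return
    KT=cam("wrist",o);r=d[0]["region"];P=[]
    for v in range(70,190,10):
        u=np.where(r[v])[0]
        if len(u)>60: 
            p=p2w("wrist",[(u.min()+u.max())/2,v],.0445,KT)[0]-M;P.append([p@ex*1e3,p@ey*1e3])
    P=np.array(P);f=np.polyfit(P[:,0],P[:,1],1)
    print("conf",round(d[0]["confidence"],2),"axle y at x=0,11,100:",np.polyval(f,[0,11,100]).round(1),"yaw",np.degrees(np.arctan(f[0])).round(2),"x",P[[0,-1],0].round())
E
python3 -m crank '[{"offset":[0,0,-0.003],"twist":[0,0,0]},{"offset":[0,-0.01,-0.008],"twist":[0,0,0]},{"offset":[0,-0.022,-0.008],"twist":[0,0,0]},{"offset":[0,-0.022,-0.008],"twist":[0,0,0]}]' |grep contact
python3 - <<'E'
from h import *
st();can();go((.011,.1,.096))
E
```

```text
contact_force: [-0.8, -1.1, -0.5]
t 7.45 dock mm [ 10.8 105.   94.3] F [-0.8 -1.1 -0.5] open -0.0001 grip 0.0
conf 0.98 axle y at x=0,11,100: [95.2 95.1 94.5] yaw -0.4 x [111.  48.]
offset mm [ 0.3  4.4 -1.8] twist [0.01 0.04 0.05]
```

```bash
python3 -m crank '[{"offset":[0,0,0.004],"twist":[0,0,0]},{"offset":[0,0,0.006],"twist":[0,0,0]},{"offset":[0,0,0.007],"twist":[0,0,0]},{"offset":[0,0,0.0075],"twist":[0,0,0]},{"offset":[0,0,0.0075],"twist":[0,0,0]}]'|grep -E "pos|contact"; python3 -c "
from h import *
st()"
```

```text
tool_pos: [0.487, 0.121, 0.0887]
contact_force: [-6.5, 0.9, 11.3]
t 8.18 dock mm [ 10.9 104.2  88.7] F [-6.5  0.9 11.3] open 0.0001 grip 5.5
```

```bash
python3 -m crank '[{"offset":[0,0.002,-0.0004],"twist":[0,0,0]},{"offset":[-0.0005,0.006,-0.0004],"twist":[0,0,0]},{"offset":[-0.0008,0.011,-0.0004],"twist":[0,0,0]},{"offset":[-0.001,0.016,-0.0004],"twist":[0,0,0]},{"offset":[-0.001,0.021,-0.0004],"twist":[0,0,0]},{"offset":[-0.001,0.026,-0.0004],"twist":[0,0,0]},{"offset":[-0.001,0.031,-0.0002],"twist":[0,0,0]},{"offset":[-0.001,0.036,0.0001],"twist":[0,0,0]},{"offset":[-0.001,0.041,0.0004],"twist":[0,0,0]},{"offset":[-0.001,0.044,0.0006],"twist":[0,0,0]},{"offset":[-0.001,0.044,0.0006],"twist":[0,0,0]}]'|grep -E "pos|contact"
python3 -m crank '[{"offset":[0,0,-0.003],"twist":[0,0,0]},{"offset":[0,-0.01,-0.008],"twist":[0,0,0]},{"offset":[0,-0.022,-0.008],"twist":[0,0,0]},{"offset":[0,-0.022,-0.008],"twist":[0,0,0]}]' |grep contact
python3 - <<'E'
from h import *
st();can()
E
```

```text
tool_pos: [0.4846, 0.0764, 0.0881]
contact_force: [-2.2, 0.1, 9.8]
contact_force: [0.2, 1.2, -0.5]
t 10.05 dock mm [ 9.7 83.  94.2] F [ 0.2  1.2 -0.5] open 0.0002 grip 0.0
conf 0.9 axle y at x=0,11,100: [72.9 72.8 72.3] yaw -0.31 x [110.  47.]
```

```bash
python3 -m crank '[{"offset":[0,0,0.004],"twist":[0,0,0]},{"offset":[0,0,0.006],"twist":[0,0,0]},{"offset":[0,0,0.007],"twist":[0,0,0]},{"offset":[0,0,0.0072],"twist":[0,0,0]},{"offset":[0,0.004,0.0072],"twist":[0,0,0]},{"offset":[0,0.009,0.0072],"twist":[0,0,0]},{"offset":[0,0.014,0.0072],"twist":[0,0,0]},{"offset":[0,0.019,0.0072],"twist":[0,0,0]},{"offset":[0,0.024,0.0072],"twist":[0,0,0]},{"offset":[0,0.029,0.0073],"twist":[0,0,0]},{"offset":[0,0.034,0.0076],"twist":[0,0,0]},{"offset":[0,0.039,0.0079],"twist":[0,0,0]},{"offset":[0,0.044,0.0082],"twist":[0,0,0]},{"offset":[0,0.048,0.0085],"twist":[0,0,0]},{"offset":[0,0.048,0.0085],"twist":[0,0,0]}]'|grep -E "pos|contact"
python3 -m crank '[{"offset":[0,0,-0.003],"twist":[0,0,0]},{"offset":[0,-0.01,-0.008],"twist":[0,0,0]},{"offset":[0,-0.03,-0.009],"twist":[0,0,0]},{"offset":[0,-0.034,-0.009],"twist":[0,0,0]},{"offset":[0,-0.034,-0.009],"twist":[0,0,0]}]' |grep contact
python3 - <<'E'
from h import *
st();can()
E
```

```text
tool_pos: [0.4826, 0.0503, 0.0876]
contact_force: [-8.1, -0.5, 11.6]
contact_force: [0.9, 0.1, -0.4]
t 12.65 dock mm [ 9.8 68.3 94.7] F [ 0.9  0.1 -0.4] open 0.0001 grip 0.0
conf 0.97 axle y at x=0,11,100: [48.8 48.6 47.4] yaw -0.76 x [110.  47.]
```

```bash
python3 - <<'E'
import numpy as np
f0,a0=68,48.5
for s in range(0,101,4):
    a=a0-s/2;f=f0-s;d=f-a;e=max(abs(d)-7,0);drop=44.5-np.sqrt(44.5**2-e*e)
    x=a-23;top=89 if a>45.4 else (-3+np.sqrt(52.5**2-x*x)+44.5 if a>.64 else 89)
    print(s,a,round(d,1),"top",round(top,2),"contact",round(top-drop,2),"cmd dz",round(95-(top-drop-1.1),1))
E
```

```text
0 48.5 19.5 top 89 contact 87.21 cmd dz 8.9
4 46.5 17.5 top 89 contact 87.74 cmd dz 8.4
8 44.5 15.5 top 89.4 contact 88.58 cmd dz 7.5
12 42.5 13.5 top 90.24 contact 89.77 cmd dz 6.3
16 40.5 11.5 top 91.0 contact 90.77 cmd dz 5.3
20 38.5 9.5 top 91.66 contact 91.59 cmd dz 4.5
24 36.5 7.5 top 92.23 contact 92.23 cmd dz 3.9
28 34.5 5.5 top 92.72 contact 92.72 cmd dz 3.4
32 32.5 3.5 top 93.13 contact 93.13 cmd dz 3.0
36 30.5 1.5 top 93.46 contact 93.46 cmd dz 2.6
40 28.5 -0.5 top 93.71 contact 93.71 cmd dz 2.4
44 26.5 -2.5 top 93.88 contact 93.88 cmd dz 2.2
48 24.5 -4.5 top 93.98 contact 93.98 cmd dz 2.1
52 22.5 -6.5 top 94.0 contact 94.0 cmd dz 2.1
56 20.5 -8.5 top 93.94 contact 93.92 cmd dz 2.2
60 18.5 -10.5 top 93.81 contact 93.67 cmd dz 2.4
64 16.5 -12.5 top 93.6 contact 93.25 cmd dz 2.8
68 14.5 -14.5 top 93.31 contact 92.67 cmd dz 3.4
72 12.5 -16.5 top 92.94 contact 91.91 cmd dz 4.2
76 10.5 -18.5 top 92.49 contact 90.98 cmd dz 5.1
80 8.5 -20.5 top 91.96 contact 89.86 cmd dz 6.2
84 6.5 -22.5 top 91.34 contact 88.55 cmd dz 7.5
88 4.5 -24.5 top 90.63 contact 87.05 cmd dz 9.1
92 2.5 -26.5 top 89.83 contact 85.33 cmd dz 10.8
96 0.5 -28.5 top 89 contact 83.46 cmd dz 12.6
100 -1.5 -30.5 top 89 contact 82.29 cmd dz 13.8
```

```bash
python3 -m crank '[{"offset":[0,0,0.005],"twist":[0,0,0]},{"offset":[0,0,0.007],"twist":[0,0,0]},{"offset":[0,0,0.0078],"twist":[0,0,0]},{"offset":[0,0,0.0078],"twist":[0,0,0]}]'|grep -E "pos|contact"; python3 -c "
from h import *
st()"
```

```text
tool_pos: [0.4843, 0.0849, 0.0872]
contact_force: [-1.3, 0.0, 2.0]
t 13.25 dock mm [ 9.9 68.  87.2] F [-1.3  0.   2. ] open -0.0003 grip 0.8
```

```bash
python3 -m crank '[{"offset":[0,0,0.0009],"twist":[0,0,0]},{"offset":[0,0.002,0.0007],"twist":[0,0,0]},{"offset":[0,0.004,0.0005],"twist":[0,0,0]},{"offset":[0,0.006,0.0002],"twist":[0,0,0]},{"offset":[0,0.008,-0.0002],"twist":[0,0,0]},{"offset":[0,0.01,-0.0008],"twist":[0,0,0]},{"offset":[0,0.01,-0.0008],"twist":[0,0,0]}]'|grep -E "contact"; python3 - <<'E'
from h import *
st();can()
E
```

```text
contact_force: [-5.1, 4.1, 6.5]
t 14.12 dock mm [ 9.7 59.  88.7] F [-5.1  4.1  6.5] open 0.0001 grip 3.6
conf 0.58 axle y at x=0,11,100: [44.2 44.1 43.4] yaw -0.48 x [109.  48.]
```

```bash
python3 -m crank '[{"offset":[0,0.002,-0.0004],"twist":[0,0,0]},{"offset":[0,0.004,-0.0009],"twist":[0,0,0]},{"offset":[0,0.006,-0.0014],"twist":[0,0,0]},{"offset":[0,0.009,-0.002],"twist":[0,0,0]},{"offset":[0,0.012,-0.0025],"twist":[0,0,0]},{"offset":[0,0.015,-0.0029],"twist":[0,0,0]},{"offset":[0,0.018,-0.0033],"twist":[0,0,0]},{"offset":[0,0.018,-0.0033],"twist":[0,0,0]}]'|grep -E "contact"; python3 - <<'E'
from h import *
st();can()
E
```

```text
contact_force: [-6.0, 2.5, 9.5]
t 15.22 dock mm [ 9.7 40.5 92.5] F [-6.   2.5  9.5] open -0.0002 grip 5.0
conf 0.68 axle y at x=0,11,100: [35.2 35.2 34.9] yaw -0.14 x [110.  47.]
```

```bash
python3 -m crank '[{"offset":[0,0.002,-0.0003],"twist":[0,0,0]},{"offset":[0,0.005,-0.0006],"twist":[0,0,0]},{"offset":[0,0.008,-0.0009],"twist":[0,0,0]},{"offset":[0,0.012,-0.0011],"twist":[0,0,0]},{"offset":[0,0.016,-0.0013],"twist":[0,0,0]},{"offset":[0,0.020,-0.0014],"twist":[0,0,0]},{"offset":[0,0.024,-0.0014],"twist":[0,0,0]},{"offset":[0,0.028,-0.0013],"twist":[0,0,0]},{"offset":[0,0.028,-0.0013],"twist":[0,0,0]}]'|grep -E "contact"; python3 - <<'E'
from h import *
st();can()
E
```

```text
contact_force: [-4.4, -0.0, 7.3]
t 16.45 dock mm [ 9.8 11.5 93.5] F [-4.4 -0.   7.3] open -0.0002 grip 4.1
conf 0.91 axle y at x=0,11,100: [22.  21.9 21.3] yaw -0.41 x [110.  47.]
```

```bash
python3 -m crank '[{"offset":[0,0.002,0.0003],"twist":[0,0,0]},{"offset":[0,0.004,0.0005],"twist":[0,0,0]},{"offset":[0,0.006,0.0007],"twist":[0,0,0]},{"offset":[0,0.008,0.0009],"twist":[0,0,0]},{"offset":[0,0.010,0.0012],"twist":[0,0,0]},{"offset":[0,0.012,0.0015],"twist":[0,0,0]},{"offset":[0,0.012,0.0015],"twist":[0,0,0]}]'|grep -E "contact"; python3 - <<'E'
from h import *
st();can()
E
```

```text
contact_force: [-4.8, -2.4, 7.1]
t 17.43 dock mm [ 9.9 -0.8 91.8] F [-4.8 -2.4  7.1] open 0.0004 grip 3.6
conf 0.57 axle y at x=0,11,100: [16.1 16.  15.6] yaw -0.26 x [110.  48.]
```

```bash
python3 -m crank '[{"offset":[0,0.002,0.0006],"twist":[0,0,0]},{"offset":[0,0.004,0.0011],"twist":[0,0,0]},{"offset":[0,0.006,0.0017],"twist":[0,0,0]},{"offset":[0,0.008,0.0023],"twist":[0,0,0]},{"offset":[0,0.010,0.003],"twist":[0,0,0]},{"offset":[0,0.010,0.003],"twist":[0,0,0]}]'|grep -E "contact"; python3 - <<'E'
from h import *
st();can()
E
```

```text
contact_force: [-5.4, -4.0, 7.5]
t 18.27 dock mm [  9.9 -11.3  89. ] F [-5.4 -4.   7.5] open 0.0001 grip 4.3
conf 0.78 axle y at x=0,11,100: [11.1 11.1 10.6] yaw -0.32 x [109.  48.]
```

```bash
python3 -m crank '[{"offset":[0,0.002,0.0007],"twist":[0,0,0]},{"offset":[0,0.004,0.0014],"twist":[0,0,0]},{"offset":[0,0.006,0.0021],"twist":[0,0,0]},{"offset":[0,0.008,0.0029],"twist":[0,0,0]},{"offset":[0,0.008,0.0029],"twist":[0,0,0]}]'|grep -E "contact"; python3 - <<'E'
from h import *
st();can()
E
```

```text
contact_force: [-4.7, -3.7, 7.1]
t 19.0 dock mm [  9.9 -19.5  85.9] F [-4.7 -3.7  7.1] open -0.0003 grip 4.0
conf 0.62 axle y at x=0,11,100: [6.1 6.1 6. ] yaw -0.05 x [109.  49.]
```

```bash
python3 -m crank '[{"offset":[0,0.002,0.0009],"twist":[0,0,0]},{"offset":[0,0.004,0.0018],"twist":[0,0,0]},{"offset":[0,0.006,0.0027],"twist":[0,0,0]},{"offset":[0,0.008,0.0037],"twist":[0,0,0]},{"offset":[0,0.008,0.0037],"twist":[0,0,0]}]'|grep -E "contact"; python3 - <<'E'
from h import *
st();can()
E
```

```text
contact_force: [-7.1, -2.5, 9.2]
t 19.73 dock mm [  9.7 -27.   82.7] F [-7.1 -2.5  9.2] open 0.0002 grip 5.3Traceback (most recent call last):
  File "<stdin>", line 2, in <module>
  File "h.py", line 34, in can
    P=np.array(P);f=np.polyfit(P[:,0],P[:,1],1)
                               ~^^^^^
IndexError: too many indices for array: array is 1-dimensional, but 2 were indexed
```

```bash
python3 -m crank '[{"offset":[0,0.001,0.0004],"twist":[0,0,0]},{"offset":[0,0.002,0.0008],"twist":[0,0,0]},{"offset":[0,0.003,0.0012],"twist":[0,0,0]},{"offset":[0,0.003,0.0012],"twist":[0,0,0]}]'|grep -E "contact"; python3 - <<'E'
from h import *
st();cv2.imwrite("pics/w2.png",get_image("wrist")[:,:,::-1]);can()
E
```

```text
contact_force: [-5.8, 0.5, 12.2]
t 20.32 dock mm [ 10.4 -29.2  82.1] F [-5.8  0.5 12.2] open 0.0001 grip 5.0
conf 0.75 axle y at x=0,11,100: [2.1 2.  1.4] yaw -0.42 x [109.  50.]
```

View pics/w2.png

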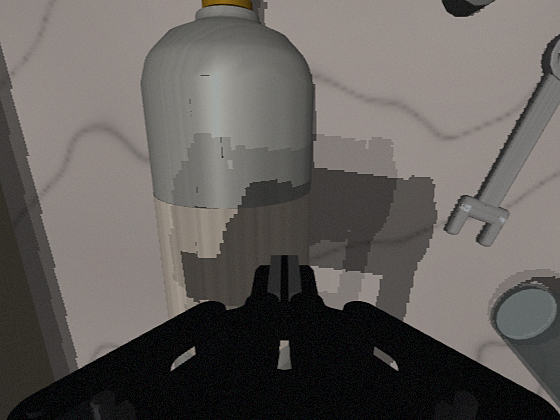

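The canister's strips are hidden beneath it, and the forward pull on the finger has gone (Fy≈0), so it seems to have settled in the bed. Next I lift off and check.

```bash
python3 -m crank '[{"offset":[0,0,-0.002],"twist":[0,0,0]},{"offset":[0,0,-0.005],"twist":[0,0,0]},{"offset":[0,0,-0.02],"twist":[0,0,0]},{"offset":[0,0,-0.05],"twist":[0,0,0]},{"offset":[0,0,-0.08],"twist":[0,0,0]},{"offset":[0,0,-0.08],"twist":[0,0,0]}]' 0.5|grep -E "contact"; python3 - <<'E'
from h import *
st();can()
get_image("top");r=cut_out("canister","top")[0]["region"]
U=[(v,np.where(r[v])[0]) for v in (190,220,250)]
for v,u in U:
    p=p2w("top",[(u.min()+u.max())/2,v],.0445)[0]-M;print(v,"dock",p@ex,p@ey)
a=get_image("side");cv2.imwrite("pics/s2.png",cv2.resize(a[130:330,130:400][:,:,::-1],None,fx=2.5,fy=2.5,interpolation=cv2.INTER_CUBIC))
E
```

```text
contact_force: [-0.1, -0.5, 0.1]
t 21.23 dock mm [ 12.1 -29.1 163.4] F [-0.1 -0.5  0.1] open 0.0425 grip 0.0
conf 0.65 axle y at x=0,11,100: [-0.9 -0.8 -0.3] yaw 0.36 x [122.  37.]Traceback (most recent call last):
  File "<stdin>", line 6, in <module>
    return umr_minimum(a, axis, None, out, keepdims, initial, where)
ValueError: zero-size array to reduction operation minimum which has no identity
```

```bash
python3 - <<'E'
from h import *
o=get_obs();print(o["q"].round(2));go((.22,0,.16))
get_image("top")
for n in("grip_tab","coupling","canister"):
    for d in cut_out(n,"top"): print(n,round(d["confidence"],2),d["rect"])
E
```

```text
[-0.18 -0.25  2.02  0.    1.38  1.44]
offset mm [210.9 -28.8  -2. ] twist [-0.03  0.15  0.  ]
grip_tab 0.56 [249.2, 118.8, 21.7, 50.5]
coupling 0.72 [249.4, 118.7, 17.8, 53.9]
coupling 0.3 [417.6, 295.8, 99.9, 71.5]
canister 0.58 [248.2, 206.2, 44.3, 102.2]
canister 0.38 [251.0, 80.4, 126.0, 153.0]
```

```bash
python3 -m crank '[{"offset":[0.02,-0.003,0],"twist":[0,0,-10]},{"offset":[0.045,-0.006,0],"twist":[0,0,-20]},{"offset":[0.07,-0.01,0],"twist":[0,0,-30]},{"offset":[0.095,-0.014,0],"twist":[0,0,-40]},{"offset":[0.12,-0.017,0],"twist":[0,0,-50]},{"offset":[0.145,-0.02,0],"twist":[0,0,-60]},{"offset":[0.17,-0.023,0],"twist":[0,0,-70]},{"offset":[0.19,-0.026,0],"twist":[0,0,-80]},{"offset":[0.205,-0.028,0],"twist":[0,0,-90]},{"offset":[0.211,-0.029,0],"twist":[0,0,-90]},{"offset":[0.211,-0.029,0],"twist":[0,0,-90]}]' 0.6|grep -E "contact"; python3 - <<'E'
from h import *
RD2=np.c_[ey,ex,[0,0,-1]]
o=get_obs();st();print(np.degrees((R.from_rotvec(o["tool_rot"]).inv()*R.from_matrix(RD2)).as_rotvec()))
a=get_image("wrist");cv2.imwrite("pics/w3.png",a[:,:,::-1])
KT=cam("wrist",o)
for n in("grip_tab","valve_tip"):
    for d in cut_out(n,"wrist"): print(n,round(d["confidence"],2),d["rect"])
for tr in(0,.006,.012): print(w2p("wrist",np.array([D(.221-tr,.017,.105),D(.221-tr,-.017,.105),D(.233-tr,.017,.105),D(.233-tr,-.017,.105)]),KT).round(0).tolist())
E
```

```text
contact_force: [-0.2, -0.2, 0.4]
t 23.0 dock mm [2.208e+02 1.000e-01 1.596e+02] F [-0.2 -0.2  0.4] open 0.0511 grip 0.0
[-0.05807432 -0.00192303 -0.13296696]
grip_tab 0.74 [309.2, 214.3, 146.6, 77.6]
valve_tip 0.75 [104.0, 208.9, 208.0, 104.6]
[[284.0, 210.0], [284.0, 257.0], [303.0, 210.0], [302.0, 257.0]]
[[275.0, 210.0], [276.0, 257.0], [293.0, 210.0], [293.0, 257.0]]
[[266.0, 210.0], [267.0, 257.0], [284.0, 210.0], [284.0, 257.0]]
```

View pics/w3.png

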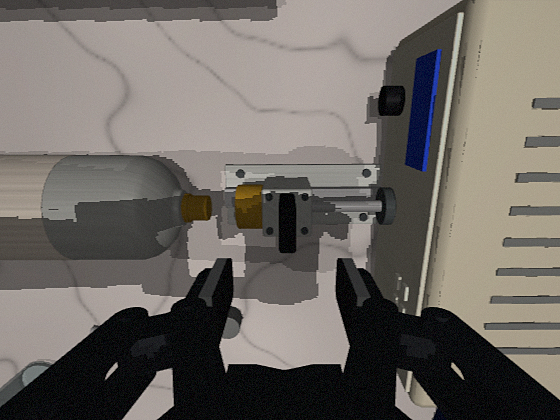

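The wrist view shows the stem (columns 180–210, row 208) in line with the cup (235–263, row 207). The tab top is at columns 278–297, about dock x=0.223, y=+0.003, between the open fingers.

```bash
python3 -m crank '[{"offset":[0.003,0.003,0.03],"twist":[0,0,0]},{"offset":[0.003,0.003,0.055],"twist":[0,0,0]},{"offset":[0.003,0.003,0.075],"twist":[0,0,0]},{"offset":[0.003,0.003,0.083],"twist":[0,0,0]},{"offset":[0.003,0.003,0.083],"twist":[0,0,0]}]' |grep -E "contact"
python3 -m crank '[{"offset":[0,0,0],"twist":[0,0,0]},{"offset":[0,0,0],"twist":[0,0,0]},{"offset":[0,0,0],"twist":[0,0,0]},{"offset":[0,0,0],"twist":[0,0,0]},{"offset":[0,0,0],"twist":[0,0,0]},{"offset":[0,0,0],"twist":[0,0,0]}]' 0 25 |grep -E "contact|grip|open";python3 -c "
from h import *
st()"
```

```text
contact_force: [0.3, 0.5, -0.2]
contact_force: [-2.6, 0.8, 4.5]
opening: 0.0114
grip_force: 28.7
t 24.52 dock mm [224.6   3.   78.5] F [-2.6  0.8  4.5] open 0.0114 grip 28.7
```

```bash
python3 -m crank '[{"offset":[0,-0.001,-0.0008],"twist":[0,0,0]},{"offset":[0,-0.004,-0.0008],"twist":[0,0,0]},{"offset":[0,-0.007,-0.0008],"twist":[0,0,0]},{"offset":[0,-0.010,-0.0008],"twist":[0,0,0]},{"offset":[0,-0.013,-0.0008],"twist":[0,0,0]},{"offset":[0,-0.016,-0.0008],"twist":[0,0,0]},{"offset":[0,-0.019,-0.0008],"twist":[0,0,0]},{"offset":[0,-0.022,-0.0008],"twist":[0,0,0]}]' |grep -E "contact|grip";python3 -c "
from h import *
st()"
python3 -m crank '[{"offset":[0,-0.002,0],"twist":[0,0,0]},{"offset":[0,-0.004,0],"twist":[0,0,0]},{"offset":[0,-0.006,0],"twist":[0,0,0]},{"offset":[0,-0.008,0],"twist":[0,0,0]},{"offset":[0,-0.010,0],"twist":[0,0,0]},{"offset":[0,-0.012,0],"twist":[0,0,0]},{"offset":[0,-0.014,0],"twist":[0,0,0]}]' |grep -E "contact|grip";python3 - <<'E'
from h import *
st();a=get_image("wrist");cv2.imwrite("pics/w4.png",a[:,:,::-1])
E
```

```text
contact_force: [2.7, -2.1, 6.5]
grip_force: 28.6
t 25.52 dock mm [202.2   3.   78.5] F [ 2.7 -2.1  6.5] open 0.0114 grip 28.6
contact_force: [2.8, -0.3, 5.4]
grip_force: 28.6
t 26.4 dock mm [188.2   3.   78.5] F [ 2.8 -0.3  5.4] open 0.0114 grip 28.6
```

View pics/w4.png

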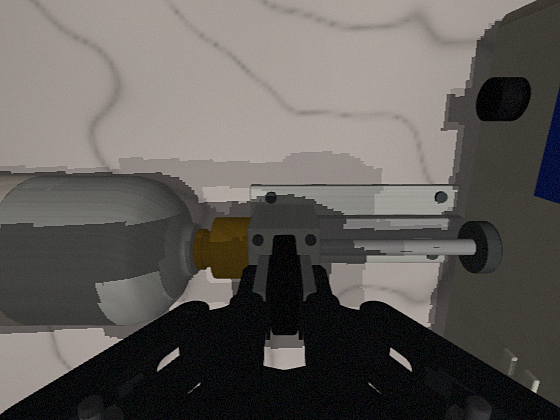

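The stem is entering the cup (columns 195–250, row 248), so I continue slowly.

```bash
for i in 1 2; do python3 -m crank '[{"offset":[0,-0.001,0],"twist":[0,0,0]},{"offset":[0,-0.002,0],"twist":[0,0,0]},{"offset":[0,-0.003,0],"twist":[0,0,0]},{"offset":[0,-0.004,0],"twist":[0,0,0]},{"offset":[0,-0.005,0],"twist":[0,0,0]}]' >/dev/null;python3 -c "
from h import *
st()"; done
```

```text
t 27.07 dock mm [183.2   2.9  78.5] F [ 3.3 -0.5  5.2] open 0.0117 grip 28.6
t 27.7 dock mm [179.7   2.9  78.6] F [ 9.1 -1.2  1.9] open 0.0113 grip 28.1
```

```bash
for i in 1 2; do python3 -m crank '[{"offset":[0,-0.0007,0],"twist":[0,0,0]},{"offset":[0,-0.0014,0],"twist":[0,0,0]},{"offset":[0,-0.002,0],"twist":[0,0,0]}]' >/dev/null;python3 -c "
from h import *
st()"; done
```

```text
t 28.07 dock mm [177.7   2.9  78.6] F [ 8.6 -0.5  1.8] open 0.0114 grip 28.1
t 28.45 dock mm [175.7   2.9  78.6] F [ 8.7 -0.8  2.2] open 0.0116 grip 28.1
```

```bash
for i in 1 2; do python3 -m crank '[{"offset":[0,-0.0007,0],"twist":[0,0,0]},{"offset":[0,-0.0014,0],"twist":[0,0,0]},{"offset":[0,-0.002,0],"twist":[0,0,0]}]' >/dev/null;python3 -c "
from h import *
st()"; done
```

```text
t 28.82 dock mm [173.8   2.9  78.6] F [ 9.  -0.6  2.2] open 0.0118 grip 28.1
t 29.2 dock mm [171.8   2.9  78.6] F [ 9.3 -0.8  1.6] open 0.011 grip 28.1
```

```bash
python3 -m crank '[{"offset":[0,-0.0007,0],"twist":[0,0,0]},{"offset":[0,-0.0014,0],"twist":[0,0,0]},{"offset":[0,-0.002,0],"twist":[0,0,0]}]' >/dev/null;python3 -c "
from h import *
st()"
```

```text
t 29.57 dock mm [169.8   2.9  78.6] F [9.4 0.6 0.5] open 0.0115 grip 28.1
```

```bash
for i in 1 2; do python3 -m crank '[{"offset":[0,-0.0005,0],"twist":[0,0,0]},{"offset":[0,-0.001,0],"twist":[0,0,0]},{"offset":[0,-0.0015,0],"twist":[0,0,0]}]' >/dev/null;python3 -c "
from h import *
st()"; done
```

```text
t 29.95 dock mm [168.3   2.9  78.6] F [ 9.8 -1.3  0.9] open 0.0115 grip 28.0
t 30.32 dock mm [166.9   2.8  78.6] F [10.5 -0.6  1.6] open 0.0113 grip 28.0
```

```bash
for i in 1 2; do python3 -m crank '[{"offset":[0,-0.0005,0],"twist":[0,0,0]},{"offset":[0,-0.001,0],"twist":[0,0,0]}]' >/dev/null;python3 -c "
from h import *
st()"; done
```

```text
t 30.57 dock mm [165.9   2.9  78.6] F [ 9.9 -0.5  1.5] open 0.0113 grip 28.0
t 30.82 dock mm [164.9   2.9  78.6] F [10.5 -0.8  0.8] open 0.0114 grip 28.0
```

```bash
for i in 1 2; do python3 -m crank '[{"offset":[0,-0.0005,0],"twist":[0,0,0]},{"offset":[0,-0.001,0],"twist":[0,0,0]}]' >/dev/null;python3 -c "
from h import *
st()"; done
```

```text
t 31.07 dock mm [164.4   2.9  78.6] F [12.5 -2.  -1. ] open 0.0119 grip 27.9
t 31.32 dock mm [164.4   2.8  78.7] F [16.8 -0.2 -3.7] open 0.0114 grip 28.3
```

```bash
python3 -m crank '[{"offset":[0,0,0],"twist":[0,0,0]},{"offset":[0,0,0],"twist":[0,0,0]},{"offset":[0,0.001,0],"twist":[0,0,0]},{"offset":[0,0.002,0],"twist":[0,0,0]}]' |grep contact; python3 -m crank '[{"offset":[0,0.002,0],"twist":[0,0,0]},{"offset":[0,0.002,0],"twist":[0,0,0]},{"offset":[0,0.002,0],"twist":[0,0,0]},{"offset":[0,0.002,0],"twist":[0,0,0]}]' 0.4|grep -E "contact|open|pos"
```

```text
contact_force: [5.2, -0.4, 3.6]
tool_pos: [0.6357, 0.0131, 0.0775]
contact_force: [0.4, -0.4, 0.7]
opening: 0.0342
```

Released with no contact; now I lift away and check.

```bash
python3 -m crank '[{"offset":[0,0,-0.01],"twist":[0,0,0]},{"offset":[0,0,-0.03],"twist":[0,0,0]},{"offset":[0,0,-0.06],"twist":[0,0,0]},{"offset":[0,0,-0.085],"twist":[0,0,0]},{"offset":[0,0,-0.085],"twist":[0,0,0]}]' |grep contact; python3 - <<'E'
from h import *
st();o=get_obs();KT=cam("wrist",o);a=get_image("wrist");b=get_image("top")
v=np.zeros((420,1120,3),np.uint8);v[:,:560]=a;v[:,560:]=b
cv2.imwrite("pics/w5.png",cv2.resize(v[:,:,::-1],(800,300)))
cv2.imwrite("pics/w5a.png",a[:,:,::-1])
for tr in(.058,.062): print(w2p("wrist",np.array([D(.221-tr,.003,.105),D(.233-tr,.003,.105)]),KT).round(0).tolist())
E
```

```text
contact_force: [-0.0, -0.4, 0.1]
t 32.95 dock mm [167.4   3.  167.9] F [-0.  -0.4  0.1] open 0.034 grip 0.0
[[277.0, 230.0], [294.0, 230.0]]
[[271.0, 230.0], [288.0, 230.0]]
```

View pics/w5a.png

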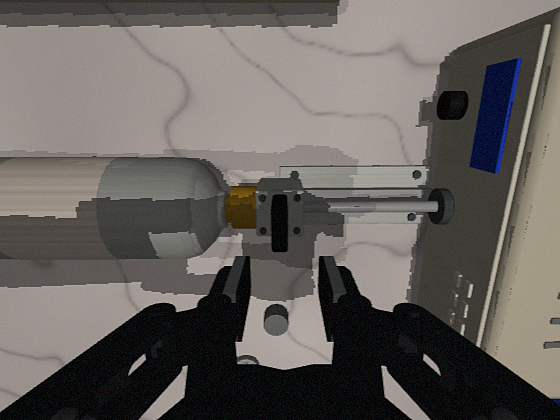

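View pics/w5.png

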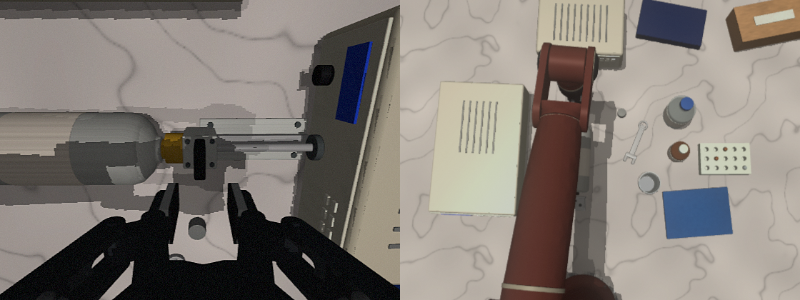

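The cup is over the valve stem (columns 225–257) and the tab is at 272–288, which puts the travel at about 61–62 mm. The canister lies straight in the bed, the other things are undisturbed, and the gripper is clear.

```bash
python3 -c "
from station import *
print(finish_job())"
```

```text
the job is handed in; nothing more can be done
None
```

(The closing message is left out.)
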